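Sort spring plungers by push resistance at the lens bench

ROBOT

A 7-joint arm with a two-finger parallel gripper is mounted at the origin on the work surface. World frame = base frame: x ahead of the robot, y to its left, z up, the work surface at z = 0. Lengths are in m, angles in rad, forces in N, time in s.
With the tool pointing down it reaches from about 0.375 to 0.925 m from the base axis. Payload 3.1 kg.
Tool frame: the origin (TCP) lies between the finger pads; the fingertips stand 19 mm ahead of it and the grasp point (between the pads) is the TCP; z points along the fingers, x is the direction in which the jaws open and shut, and the axes are right-handed (so a half turn about z gives the same grasp; the last joint's range is limited). The gripper opens to 85 mm and grips with 20 to 120 N. Pads are 22 mm wide; open, the fingers measure 114 mm over their backs; the gripper's body (76 mm by 85 mm) begins 54 mm behind the grasp point. The pads swing forward as they close: fully open they stand 13 mm farther back than shut.
Start: joints at [-1.349, 0.383, 0.044, 1.598, -0.018, 1.161, -0.05], TCP at [0.204, 0.617, 0.223] pointing down, gripper open.
Joint ranges: [-2.61, 2.61], [-0.41, 2.15], [-1.48, 1.57], [0, 2.5], [-1.57, 4.71], [0.05, 1.97], [-2.85, 2.85]. Speed limits (rad/s): [2.79, 2.79, 3.14, 3.14, 3.14, 3.14, 3.14].

INTERFACE

Orientations are given as a unit quaternion [w, x, y, z].
In Python, from cell import robot gives the robot as it stands.
- The arm moves only by the tool carry_out, never from a script. Its argument "commands" is a list of rows, each an object with "linear": the shift along the tool's x, y, z each as a share of 3 cm, from -1 to 1, a list of three; "turn": the turn about the tool's z as a share of 8 degrees, from -1 to 1. A call has exactly 8 rows; each row shifts and turns the commanded pose from where the row before left it, along the tool's axes as they then stand; what a row does not reach is not made up. A row lasts 1/8 s, in which the tool goes at most 62.5 mm and 10.7 degrees, less where a joint would pass 70% of its speed; a pose out of reach is approached as far as the arm can. A call with a number of a shift or a turn outside -1 to 1 is refused whole. A call with a gripper value outside its range is refused whole. "claw" is the closure, from -1 (fully open) to 1 (shut), so that 0 is half open, set as the call begins (left out, the last holds). The fingers move at their own pace and stop on an object; "force" is the grip in N (left out, the last holds). Time passes only in rows, so rows that do not move let the fingers close, or fill a call up. It gives the time, the measured TCP pose, the force and the opening at its end, in the units of the state.
- robot.state(): the state, without advancing time (a new reading comes with each control period).
- robot.snapshot(name): name is "side" or "top" or "wrist"; returns (picture, depth): 420x560x3 uint8, red, green, blue; 420x560 float32, m along the optical axis (not along the pixel's ray), 0 where there is no reading.
- robot.camera_info(name): a dict with "camera_matrix" (3x3 intrinsics, pixels), "extrinsics" (4x4, takes a point from camera to world coordinates); the wrist camera has in their place "hand_eye" (4x4, takes a point from camera to tool coordinates, whose origin is the TCP and whose axes are the tool frame's). Camera axes: x right, y up, looking along -z (the intrinsics and any distortion apply to the point x, -y, -z); pixel columns grow to the right and rows downward; lengths in m; the calibration is good to about 2 mm. A picture is of the moment at which its call begins: read the wrist's pose just before it. camera_info takes no time and is no camera call.
- robot.job_done(): hands the job in, once; it reports no verdict.
The state is a dict: "time_s": time; "joint_positions": joint angles; "joint_velocities": joint speeds; "joint_efforts": joint torques, N m; "tool_pos": TCP position; "orientation": TCP orientation; "ft_force": force on the tool from outside, world axes, zero at the start; "ft_torque": the same for the moment, N m; "grip_width": finger opening in m.
Only numpy, scipy, OpenCV 4.12 (cv2) and the standard library are available. Lean on these libraries where they do the work, as an engineer would, in place of code of your own. Each camera call takes 0.05 s, during which the arm holds its last target.

TASK

Three spring plungers for the lens tester, alike to the eye, stand on the green mat. Push down on their orange caps to feel which are stiff and which are weak, then set every stiff one in the yellow bin and every weak one in the blue bin, put down gently and left standing upright on the bin's floor. Leave everything else on the bench where it is.

Things in the scene. Friction and masses are not known exactly. Their poses are not given: they have to be found in the camera images.
- unit_a_mid (a point): spring plunger, one of three look-alikes, standing upright: aluminium foot 56 mm diameter, 10 mm thick; black barrel 40 mm diameter, 10 to 72 mm above the underside; orange push cap 30 mm diameter on a rod, its flat top 98 mm above the underside; about 0.35 kg. Point on the axis, 49 mm above the underside; z up. Stiff and weak ones cannot be told apart by eye or place.
- plunger_a (a joint): how far the orange cap of plunger a is pushed in, m: 0 free, 0.014 fully in; it springs back. A stiff one takes about 3.5 N to start, 10 N at 7 mm, 16 N at full travel; a weak one 1.2 N, 2 N and 3 N. Of the three at least one is stiff and at least one weak.
- unit_b_mid (a point): spring plunger, one of three look-alikes, standing upright: aluminium foot 56 mm diameter, 10 mm thick; black barrel 40 mm diameter, 10 to 72 mm above the underside; orange push cap 30 mm diameter on a rod, its flat top 98 mm above the underside; about 0.35 kg. Point on the axis, 49 mm above the underside; z up. Stiff and weak ones cannot be told apart by eye or place.
- plunger_b (a joint): how far the orange cap of plunger b is pushed in, m: 0 free, 0.014 fully in; it springs back. A stiff one takes about 3.5 N to start, 10 N at 7 mm, 16 N at full travel; a weak one 1.2 N, 2 N and 3 N. Of the three at least one is stiff and at least one weak.
- unit_c_mid (a point): spring plunger, one of three look-alikes, standing upright: aluminium foot 56 mm diameter, 10 mm thick; black barrel 40 mm diameter, 10 to 72 mm above the underside; orange push cap 30 mm diameter on a rod, its flat top 98 mm above the underside; about 0.35 kg. Point on the axis, 49 mm above the underside; z up. Stiff and weak ones cannot be told apart by eye or place.
- plunger_c (a joint): how far the orange cap of plunger c is pushed in, m: 0 free, 0.014 fully in; it springs back. A stiff one takes about 3.5 N to start, 10 N at 7 mm, 16 N at full travel; a weak one 1.2 N, 2 N and 3 N. Of the three at least one is stiff and at least one weak.
- bin_yellow: yellow open bin for stiff plungers, fixed: 158 mm (its x) by 198 mm (its y) and 50 mm high outside, walls and floor 4 mm thick; origin at the centre of its underside, z up. Two plungers fit side by side along y.
- bin_blue: blue open bin for weak plungers, fixed: 158 mm (its x) by 198 mm (its y) and 50 mm high outside, walls and floor 4 mm thick; origin at the centre of its underside, z up. Two plungers fit side by side along y.
- spectacles_mid (a point): black-framed spectacles, 139 mm wide (along its y), 135 mm long, 42 mm high, standing with the side arms open; point in the middle between the arms, 30 mm behind the frame front, 20 mm up. A bystander.
- lens_amber: amber lens blank, disc of 68 mm diameter, 9 mm high; origin at the centre of its underside. A bystander.
- lens_pale: pale blue lens blank, disc of 68 mm diameter, 9 mm high; origin at the centre of its underside. A bystander.
- loupe: black and steel loupe, 36 mm diameter, 22 mm high, standing on the mat; origin at the centre of its underside. A bystander.
- cleaner: white cleaner bottle with green label and blue cap, 48 mm diameter, 130 mm high, standing; origin at the centre of its underside. A bystander.
- screwdriver_grip (a point): screwdriver lying at the far edge of the mat, about 200 mm long; point at the middle of its handle. A bystander.
Not all that is in view belongs to the job. Leave any pink look-alike of the part that bears unit_b_mid alone.

How it is judged:
On the way:
1. a plunger's cap is pushed in by more than 2 mm to feel its spring, while all three still stand on the mat (value of joint any of plunger_a, plunger_b, plunger_c above 0.002 m and distance of each of unit_a_mid, unit_b_mid, unit_c_mid from where it was at the start of the episode below 0.03 m), for 0.02 s.
At the end, for the whole second after the job is handed in: Every stiff plunger stands in the yellow bin and every weak one in the blue bin: foot on the bin floor (height within 8 mm), its axis within the bin's walls (60 mm of the bin's centre along its x, 80 mm along its y), upright within 0.15 rad (x of unit_a_mid in the frame of bin_yellow between -0.06 and 0.06 m and y of unit_a_mid in the frame of bin_yellow between -0.08 and 0.08 m and z of unit_a_mid in the frame of bin_yellow between 0.045 and 0.061 m and angle between each of unit_a_mid, unit_b_mid, unit_c_mid's own z axis and vertical below 0.15 rad and x of unit_b_mid in the frame of bin_blue between -0.06 and 0.06 m and y of unit_b_mid in the frame of bin_blue between -0.08 and 0.08 m and z of unit_b_mid in the frame of bin_blue between 0.045 and 0.061 m and x of unit_c_mid in the frame of bin_yellow between -0.06 and 0.06 m and y of unit_c_mid in the frame of bin_yellow between -0.08 and 0.08 m and z of unit_c_mid in the frame of bin_yellow between 0.045 and 0.061 m); the robot touches nothing.
It fails at once if a bystander (spectacles, lens blanks, loupe, bottle, screwdriver) is shifted by more than 20 mm (distance of any of spectacles_mid, lens_amber, lens_pale, loupe, cleaner, screwdriver_grip from where it was at the start of the episode above 0.02 m).
It fails at once if a plunger is dropped or rammed into a bin (over 80 N between a plunger and a bin) (contact force between any of unit_a, unit_b, unit_c and bin_yellow above 80 N or contact force between any of unit_a, unit_b, unit_c and bin_blue above 80 N).
It also fails if it takes over 69 s, if anything falls off the work surface, if the arm or the gripper's body presses on something with over 40 N, if the wrist force passes 120 N, or if a joint passes its speed limit or range.

## Working session

There is one attempt and no reset: what is moved stays moved. The work goes in short steps, Python scripts to look and compute and a tool call to move; the robot and the scene stay as the last step left them, time stands still between calls to the robot, and variables do not carry over. Pictures are saved under pics/ and viewed, and the job is handed in when it is done.

Besides the shell and the picture viewer there is one more tool, called by a JSON object that holds its "api" and its "payload", one argument or row to a line. carry_out: Moves the arm, as the interface text tells. Shift numbers are shares of 3 cm and turn numbers shares of 8 degrees, none past 1 either way. Its arguments: {"type":"object","properties":{"commands":{"type":"array"},"claw":{"type":"number"},"force":{"type":"number"}},"required":["commands"]}

```bash
ls; mkdir -p pics
python3 - <<'E'
from cell import robot
import cv2,numpy as np
print(robot.state())
for n in ["side","top","wrist"]:
    i=robot.camera_info(n);print(n,{k:np.round(np.array(v),4).tolist() if not isinstance(v,str) else v for k,v in i.items()})
    p,d=robot.snapshot(n)
    cv2.imwrite(f"pics/{n}0.png",p[:,:,::-1]);np.save(f"{n}0.npy",d)
E
```

```text
pics
{'time_s': 0.0, 'joint_positions': array([-1.3488323 ,  0.38383943,  0.04384113,  1.59959737, -0.01788506,
        1.16114966, -0.04988422]), 'joint_velocities': array([-6.39968909e-04,  1.18381964e-03,  5.86725541e-04, -2.96617090e-04,
       -3.59665592e-04, -7.46961107e-06, -8.20682703e-04]), 'joint_efforts': array([-3.73662515e-04, -4.33462000e+01,  1.02435216e+00, -2.49514318e+01,
        1.06434550e-02,  1.14682055e-02, -2.04883193e-06]), 'tool_pos': array([0.20403617, 0.61613459, 0.22127357]), 'orientation': array([ 0.00082361,  0.81063267,  0.58555357, -0.00100668]), 'ft_force': array([0.27083575, 0.3731562 , 0.38932189]), 'ft_torque': array([-0.02629728, -0.02335798,  0.0207825 ]), 'grip_width': 0.08502439668553448}
side {'camera_matrix': [[385.1647, 0.0, 279.6578], [0.0, 385.1647, 214.1014], [0.0, 0.0, 1.0]], 'extrinsics': [[-0.8526, 0.4089, -0.3254, 0.2649], [-0.5225, -0.6574, 0.543, 0.4855], [0.0081, 0.6329, 0.7742, 0.8016], [0.0, 0.0, 0.0, 1.0]]}
top {'camera_matrix': [[474.9261, 0.0, 272.3646], [0.0, 474.9261, 210.2344], [0.0, 0.0, 1.0]], 'extrinsics': [[0.0279, 0.9966, -0.0778, 0.4601], [-0.9992, 0.0299, 0.0251, 0.0039], [0.0273, 0.0771, 0.9967, 1.1544], [0.0, 0.0, 0.0, 1.0]]}
wrist {'camera_matrix': [[290.3415, 0.0, 275.4083], [0.0, 290.3415, 206.5258], [0.0, 0.0, 1.0]], 'hand_eye': [[1.0, 0.0004, -0.0013, -0.0004], [-0.0, -0.9468, -0.3217, -0.0816], [-0.0014, 0.3217, -0.9468, -0.1515], [0.0, 0.0, 0.0, 1.0]]}
```

View pics/top0.png

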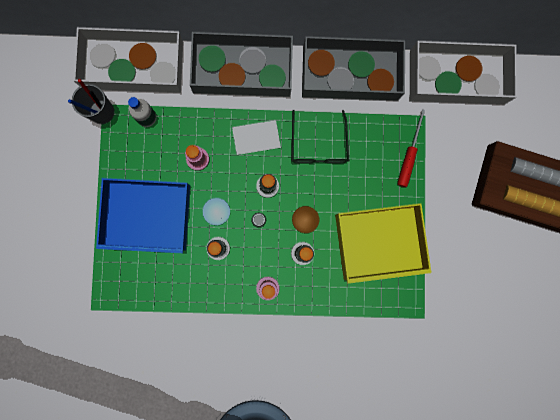

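View pics/side0.png

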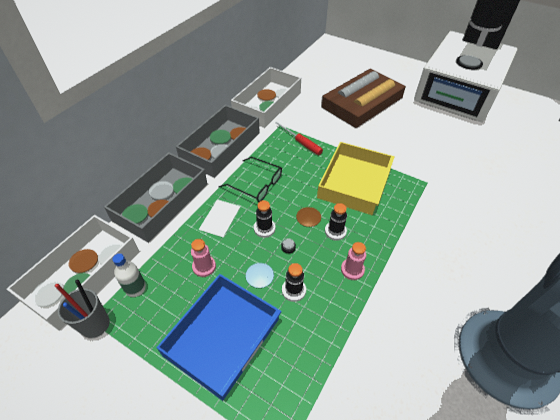

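View pics/wrist0.png

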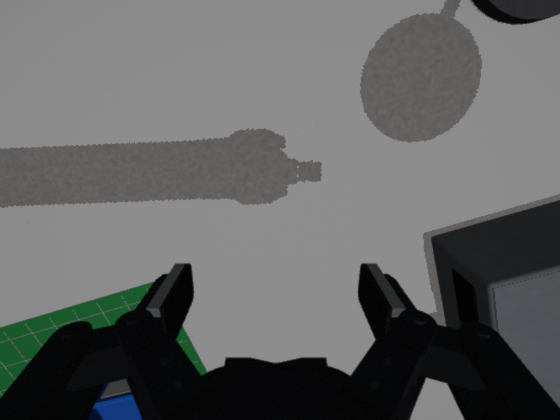

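The top view shows five orange-capped items. Three have black barrels and pale feet, with caps at about (268,183), (216,248) and (305,253). The two at (194,153) and (268,291) have pink barrels and feet, so they are look-alikes to leave alone. Blue bin is at (144,216), yellow at (384,243). Next I'll measure positions from the top and side views.

```bash
cat > h.py <<'E'
import numpy as np,cv2
from cell import robot
def cloud(name,d,T=None):
    i=robot.camera_info(name);K=np.array(i["camera_matrix"])
    E=np.array(i["extrinsics"]) if T is None else T
    v,u=np.mgrid[:d.shape[0],:d.shape[1]]
    P=np.stack([(u-K[0,2])/K[0,0]*d,-(v-K[1,2])/K[1,1]*d,-d],-1)
    return P@E[:3,:3].T+E[:3,3]
E
python3 - <<'E'
from h import *
for n in ["top","side"]:
    p=cv2.imread(f"pics/{n}0.png");d=np.load(f"{n}0.npy");P=cloud(n,d)
    hsv=cv2.cvtColor(p,cv2.COLOR_BGR2HSV)
    def comps(m,lab,amin):
        k,L,s,c=cv2.connectedComponentsWithStats(m.astype(np.uint8))
        for j in range(1,k):
            if s[j,4]<amin: continue
            q=P[(L==j)&(d>0)]
            zt=np.percentile(q[:,2],90);t=q[q[:,2]>zt-.008]
            print(n,lab,np.round(c[j]),s[j,4],"top z",zt.round(4),"bbox xy",np.percentile(t[:,0],[2,98]).round(4),np.percentile(t[:,1],[2,98]).round(4),"mid",t[:,:2].mean(0).round(4))
    H,S,V=cv2.split(hsv)
    comps((H>6)&(H<18)&(S>170)&(V>90),"orange",40)
    comps((H>24)&(H<33)&(S>150)&(V>60)&(P[...,0]<.75),"yellow",500)
    comps((H>108)&(H<125)&(S>150)&(V>60),"blue",500)
    # mat level
    g=(H>50)&(H<80)&(S>120)&(d>0); print("mat z",np.median(P[g][:,2]))
# bin outlines from rim heights
p=cv2.imread("pics/top0.png");d=np.load("top0.npy");P=cloud("top",d)
for nm,(a,b,c,e) in dict(y=(330,195,440,290),b=(90,170,198,262)).items():
    q=P[b:e,a:c].reshape(-1,3);q=q[(q[:,2]>.035)&(q[:,2]<.06)]
    r=cv2.minAreaRect(q[:,:2].astype(np.float32)*1000);print(nm,len(q),r,np.median(q[:,2]))
im=cv2.imread("pics/top0.png")
cv2.imwrite("pics/crop0.png",cv2.resize(im[120:310,170:340],None,fx=4,fy=4)[:600,:680] if 0 else cv2.resize(im[120:310,170:340],None,fx=3.1,fy=3.1,interpolation=cv2.INTER_CUBIC))
E
```

```text
top orange [142.  55.] 519 top z 0.018 bbox xy [0.8911 0.9482] [0.276  0.3344] mid [0.92   0.3054]
top orange [321.  62.] 506 top z 0.0181 bbox xy [0.8915 0.9484] [-0.1625 -0.1069] mid [ 0.9199 -0.1344]
top orange [469.  68.] 477 top z 0.018 bbox xy [0.8921 0.9478] [-0.5325 -0.4766] mid [ 0.9196 -0.5047]
top orange [232.  74.] 459 top z 0.0124 bbox xy [0.8595 0.9091] [0.0567 0.114 ] mid [0.8826 0.0852]
top orange [381.  80.] 452 top z 0.0121 bbox xy [0.8594 0.9088] [-0.3135 -0.2561] mid [ 0.8825 -0.2847]
top orange [192. 151.] 130 top z 0.0996 bbox xy [0.657  0.6822] [0.1483 0.1749] mid [0.6697 0.1614]
top orange [268. 181.] 137 top z 0.0999 bbox xy [0.5958 0.6221] [-0.0245  0.0023] mid [ 0.6087 -0.0109]
top orange [304. 219.] 377 top z 0.0097 bbox xy [0.5025 0.5577] [-0.1295 -0.076 ] mid [ 0.5299 -0.1034]
top orange [214. 248.] 141 top z 0.1002 bbox xy [0.4418 0.4681] [0.0908 0.1174] mid [0.4547 0.1037]
top orange [306. 254.] 142 top z 0.1 bbox xy [0.4341 0.4606] [-0.1133 -0.0869] mid [ 0.4477 -0.0997]
top orange [268. 291.] 132 top z 0.1 bbox xy [0.3508 0.3757] [-0.0313 -0.0049] mi
[... 551 characters left out ...]
 0.1615]
side orange [359. 247.] 98 top z 0.1002 bbox xy [0.3502 0.3751] [-0.0316 -0.0055] mid [ 0.3628 -0.0185]
side orange [295. 269.] 107 top z 0.0997 bbox xy [0.4407 0.4668] [0.0907 0.1162] mid [0.4546 0.103 ]
side yellow [357. 174.] 503 top z 0.052 bbox xy [0.388  0.5685] [-0.3934 -0.1822] mid [ 0.4675 -0.2641]
side blue [219. 335.] 7896 top z 0.0491 bbox xy [0.4432 0.6074] [0.18   0.3773] mid [0.5131 0.2839]
mat z 0.001590182665539841
y 1003 ((477.7820129394531, -288.1036376953125), (164.2118682861328, 199.6602783203125), 8.703607559204102) 0.04859450861879511
b 1016 ((525.6192626953125, 278.1640319824219), (199.5952606201172, 164.07737731933594), 88.62564849853516) 0.04894405723930606
```

View pics/crop0.png

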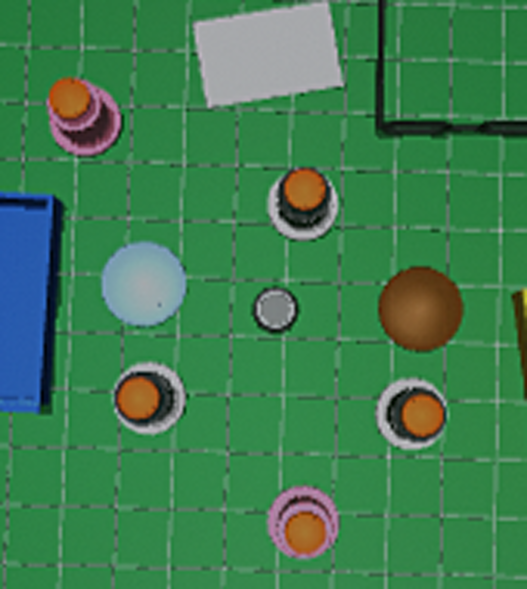

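In the crop, the three black-barrel units are at (303,205), (148,398) and (412,415). The pink ones at (85,115) and (303,530) are excluded. The two views agree within 1 mm, and the caps stand at z≈0.100. I'll close the claw and go to the unit at (0.455, 0.103).

{"api": "carry_out", "payload": {
  "commands": [
    {"linear": [0,1,0],"turn": 1},
    {"linear": [0,1,0],"turn": 1},
    {"linear": [0,1,0],"turn": 1},
    {"linear": [0,1,0],"turn": 1},
    {"linear": [0,1,0],"turn": 1},
    {"linear": [0,1,0],"turn": 1},
    {"linear": [0,1,0],"turn": 1},
    {"linear": [0,1,0],"turn": 1}
  ],
  "claw": 1,
  "force": 50
}}

```text
time_s: 1.15
tool_pos: [0.3622, 0.451, 0.2222]
orientation: [0.0, 0.998, 0.064, -0.0]
ft_force: [-0.6, 0.1, 0.1]
grip_width: -0.0001
```

{"api": "carry_out", "payload": {
  "commands": [
    {"linear": [0.25,1,0],"turn": 0.92},
    {"linear": [0.25,1,0],"turn": 0},
    {"linear": [0.25,1,0.2],"turn": 0},
    {"linear": [0.25,1,0.2],"turn": 0},
    {"linear": [0.25,1,0.2],"turn": 0},
    {"linear": [0.25,1,0.2],"turn": 0},
    {"linear": [0.25,1,0.2],"turn": 0},
    {"linear": [0.25,1,0.2],"turn": 0}
  ]
}}

```text
time_s: 2.15
tool_pos: [0.4267, 0.2126, 0.1863]
orientation: [0.0, 1.0, 0.003, -0.0]
ft_force: [-0.0, 0.6, 0.8]
grip_width: -0.0003
```

{"api": "carry_out", "payload": {
  "commands": [
    {"linear": [0.24,0.91,0.2],"turn": 0},
    {"linear": [0.24,0.91,0.2],"turn": 0},
    {"linear": [0.24,0.91,0.2],"turn": 0},
    {"linear": [0.22,0.91,0.2],"turn": 0},
    {"linear": [0,0,0.4],"turn": 0},
    {"linear": [0,0,0.4],"turn": 0},
    {"linear": [0,0,0.1],"turn": 0},
    {"linear": [0,0,0],"turn": 0}
  ]
}}

```text
time_s: 3.15
tool_pos: [0.4552, 0.1056, 0.1353]
orientation: [0.0, 1.0, 0.004, -0.0]
ft_force: [0.5, 0.2, -0.0]
grip_width: -0.0002
```

Run:
```python
from h import *
s=robot.state();print(s["tool_pos"],s["ft_force"])
for n in ["side"]:
    p,d=robot.snapshot(n);cv2.imwrite(f"pics/{n}1.png",cv2.resize(p[200:320,230:380,::-1],None,fx=4,fy=4))
```

```text
[0.45519503 0.10563204 0.13525203] [ 0.52626612  0.19087769 -0.02542878]
```

View pics/side1.png

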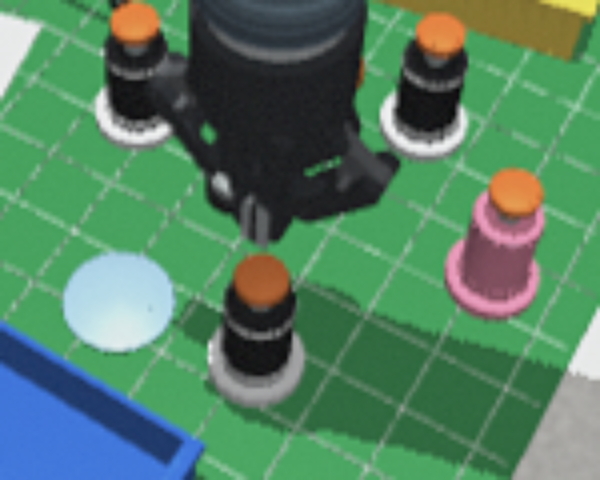

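The closed fingertips hang centred over the first cap, tip at crop (262,240) and cap at (262,278). Now pressing it.

{"api": "carry_out", "payload": {
  "commands": [
    {"linear": [0,0.07,0.4],"turn": 0},
    {"linear": [0,0,0.15],"turn": 0},
    {"linear": [0,0,0.1],"turn": 0},
    {"linear": [0,0,0.1],"turn": 0},
    {"linear": [0,0,0.05],"turn": 0},
    {"linear": [0,0,0],"turn": 0},
    {"linear": [0,0,0],"turn": 0},
    {"linear": [0,0,0],"turn": 0}
  ]
}}

```text
time_s: 4.2
tool_pos: [0.4558, 0.1027, 0.1118]
orientation: [-0.0, 1.0, 0.003, 0.0]
ft_force: [0.9, 0.0, -0.2]
grip_width: 0.0
```

Run:
```python
from h import *
for k in range(2):
    s=robot.state();print(s["tool_pos"],s["ft_force"]);p,d=robot.snapshot("side")
P=cloud("side",d);cv2.imwrite("pics/side2.png",cv2.resize(p[200:320,230:380,::-1],None,fx=4,fy=4))
```

```text
[0.45577771 0.10274446 0.11181015] [ 0.85034317  0.01285972 -0.15796509]
[0.455733   0.10269908 0.11178017] [0.16737102 0.15369593 0.27375181]
```

View pics/side2.png

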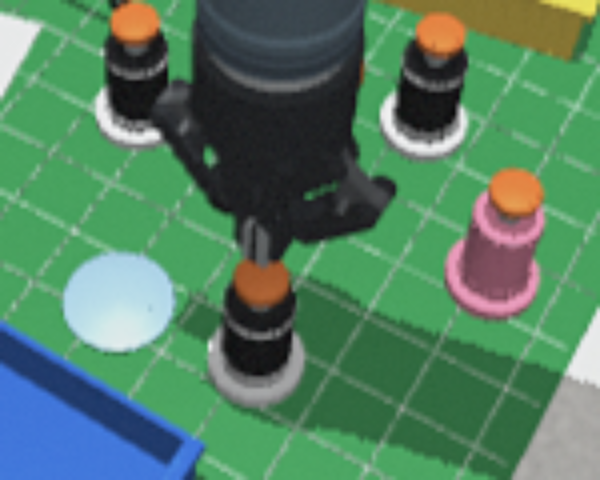

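No force yet, and the cap in the crop hasn't moved. Going lower in small steps.

{"api": "carry_out", "payload": {
  "commands": [
    {"linear": [0,0,0.08],"turn": 0},
    {"linear": [0,0,0.08],"turn": 0},
    {"linear": [0,0,0.06],"turn": 0},
    {"linear": [0,0,0],"turn": 0},
    {"linear": [0,0,0],"turn": 0},
    {"linear": [0,0,0],"turn": 0},
    {"linear": [0,0,0],"turn": 0},
    {"linear": [0,0,0],"turn": 0}
  ]
}}

```text
time_s: 5.3
tool_pos: [0.4557, 0.1027, 0.1051]
orientation: [-0.0, 1.0, 0.003, 0.0]
ft_force: [0.1, 0.3, 0.1]
grip_width: 0.0005
```

Run:
```python
from h import *
s=robot.state();print(s["tool_pos"],s["ft_force"]);p,d=robot.snapshot("side")
cv2.imwrite("pics/side3.png",cv2.resize(p[200:320,230:380,::-1],None,fx=4,fy=4))
```

```text
[0.45566747 0.10272033 0.10512163] [0.13659112 0.26840667 0.12717724]
```

View pics/side3.png

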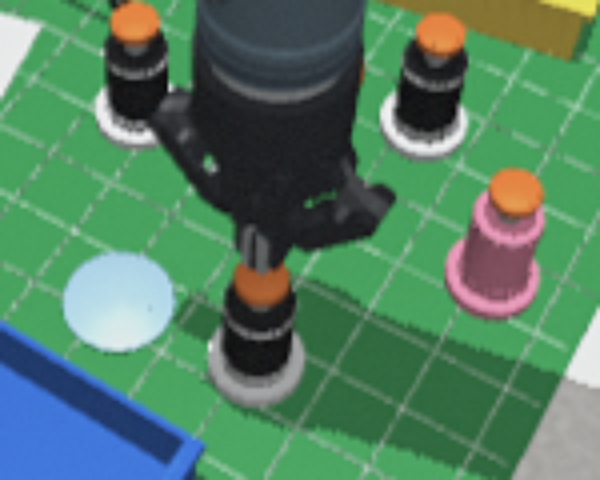

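Run:
```python
from h import *
s=robot.state();print(s["tool_pos"],s["ft_force"],s["joint_efforts"]);p,d=robot.snapshot("side")
P=cloud("side",d);hsv=cv2.cvtColor(p,cv2.COLOR_RGB2HSV);H,S,V=cv2.split(hsv)
a=np.zeros(H.shape,bool);a[255:285,280:312]=1
for lab,m in (("orange",a&(H>4)&(H<18)&(S>150)),("dark",a&(V<60))):
    q=P[m];print(lab,len(q),np.percentile(q,[2,50,98],axis=0).round(4).tolist())
vv=P[252:285,290:300,2];print(np.round(vv*1000).astype(int))
```

```text
[0.45565306 0.1026587  0.10510236] [-0.23914089  0.84629303 -0.64460185] [ 3.13714745e-04 -2.51594013e+01  2.86318615e+00 -1.96665090e+01
  8.32580117e-03  9.49754431e-04 -1.83459605e-06]
orange 106 [[0.4406, 0.0927, 0.0912], [0.4511, 0.108, 0.0984], [0.4666, 0.1165, 0.1204]]
dark 286 [[0.418, 0.0932, 0.0582], [0.4443, 0.1119, 0.1347], [0.4691, 0.1217, 0.1862]]
[[170 172 174 164 161 187 190 190 192 194]
 [168 170 168 161 182 184 187 189 191 191]
 [164 164 166 163 159 180 182 185 185 187]
 [161 164 164 157 155 171 172 180 184 186]
 [158 160 160 154 164 164 167 169 169 182]
 [144 155 151 153 162 164 165 167 166 169]
 [142 150 152 152 158 161 161 163 163 166]
 [145 147 149 149 150 155 160 160 160 163]
 [141 145 146 148 147 151 152 155 156 159]
 [137 140 142 143 144 147 146 143 146 147]
 [133 133 137 139 140 143 143 141 140 142]
 [131 131 134 136 137 139 138 135 139 139]
 [126 127 129 132 133 135 132 133 133 134]
 [122 126 126 128 130 133 129 127 130 134]
 [118 120 123 125 126 129 126 124 127 128]
 [ 96  99 121 121 802 124 119 120 122 124]
 [ 97  98  99  99 122 121 116  99  97  99]
 [ 99  98  98  98  98  99  99  99  98  99]
 [101  99 100 100  99  98 100  99  98  99]
 [ 97  99 100  99  98  99 101  99  99  98]
 [ 98  98  97  98  98 100  99  99  98  98]
 [ 97  99 100  99  99  99  99  99  99  99]
 [ 94  96  96  99 100  96 100  99  97  96]
 [ 71  91  94  96  95  96  96  97  96  91]
 [ 74  72  91  94  91  92  93  92  91  75]
 [ 73  73  76  75  76  78  74  70  73  71]
 [ 74  71  73  73  74  75  74  74  74  74]
 [ 74  71  71  74  72  75  72  74  71  72]
 [ 71  74  71  74  71  72  71  73  71  71]
 [ 71  70  73  73  71  71  74  73  71  71]
 [ 72  73  73  72  75  71  75  75  70  71]
 [ 69  72  74  70  74  71  72  72  69  72]
 [ 63  68  67  68  68  70  69  68  68  63]]
```

Side depth shows the tip's lowest visible point at about z=0.117 and the cap still at 0.099. The real tip is higher than I assumed, so I keep going down.

{"api": "carry_out", "payload": {
  "commands": [
    {"linear": [0,0,0.1],"turn": 0},
    {"linear": [0,0,0.1],"turn": 0},
    {"linear": [0,0,0.1],"turn": 0},
    {"linear": [0,0,0.1],"turn": 0},
    {"linear": [0,0,0],"turn": 0},
    {"linear": [0,0,0],"turn": 0},
    {"linear": [0,0,0],"turn": 0},
    {"linear": [0,0,0],"turn": 0}
  ]
}}

```text
time_s: 6.4
tool_pos: [0.4557, 0.1027, 0.0932]
orientation: [-0.0, 1.0, 0.003, 0.0]
ft_force: [1.2, -0.2, 0.1]
grip_width: 0.0
```

```bash
cat >> h.py <<'E'
def tipz(u0,u1,v0,v1):
    s=robot.state();print(s["time_s"],s["tool_pos"].round(4),s["ft_force"].round(2));p,d=robot.snapshot("side")
    P=cloud("side",d);print(np.round(P[v0:v1:1,u0:u1:2,2]*1000).astype(int)); return p,P
E
python3 - <<'E'
from h import *
p,P=tipz(288,302,262,276)
print(np.round(P[262:276,294]*1000))
cv2.imwrite("pics/side4.png",cv2.resize(p[200:320,230:380,::-1],None,fx=4,fy=4))
E
```

```text
6.4 [0.4557 0.1027 0.0932] [ 1.23 -0.22  0.07]
[[121 133 137 143 149 148 145]
 [118 130 134 136 146 147 141]
 [114 126 129 134 134 135 135]
 [  1 123 127 129 130 129 129]
 [  2 119 123 124 127 127 124]
 [  0 114 119 124 120 123 119]
 [ 95 111 115 118 115 120 114]
 [ 96 109 110 116 111 117  99]
 [ 98 100 106 112 105 113  98]
 [ 95 100  99 107  97 100 100]
 [ 90 100  99  98 100  98  97]
 [ 73  97  98 101  98  96  99]
 [ 71  94  98  99  98  95  94]
 [ 73  71  94  96  97  94  74]]
[[453. 114. 143.]
 [453. 112. 136.]
 [453. 113. 134.]
 [453. 112. 129.]
 [453. 112. 124.]
 [452. 114. 124.]
 [452. 113. 118.]
 [452. 114. 116.]
 [452. 113. 112.]
 [452. 113. 107.]
 [453. 110.  98.]
 [451. 114. 101.]
 [450. 115.  99.]
 [450. 115.  96.]]
```

View pics/side4.png

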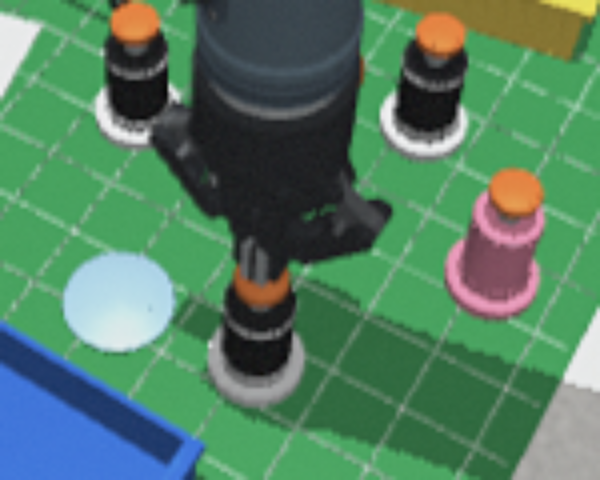

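Tips now at about z=0.106, 7 mm over the cap, with the TCP reading 0.093. The visible tip sits about 12 mm above the reported TCP, not 19 mm ahead of it, so I go by the camera. Continuing.

{"api": "carry_out", "payload": {
  "commands": [
    {"linear": [0,0,0.1],"turn": 0},
    {"linear": [0,0,0.1],"turn": 0},
    {"linear": [0,0,0.1],"turn": 0},
    {"linear": [0,0,0.1],"turn": 0},
    {"linear": [0,0,0],"turn": 0},
    {"linear": [0,0,0],"turn": 0},
    {"linear": [0,0,0],"turn": 0},
    {"linear": [0,0,0],"turn": 0}
  ]
}}

```text
time_s: 7.45
tool_pos: [0.456, 0.1028, 0.082]
orientation: [-0.0, 1.0, 0.003, -0.0]
ft_force: [-2.9, -1.0, 9.3]
grip_width: -0.0001
```

Run:
```python
from h import *
p,P=tipz(288,302,262,280)
cv2.imwrite("pics/side5.png",cv2.resize(p[200:320,230:380,::-1],None,fx=4,fy=4))
```

```text
7.45 [0.456  0.1028 0.082 ] [-2.92 -0.96  9.27]
[[136 135 129 142 146 157 147]
 [119 130 129 139 144 148 142]
 [116 126 130 137 140 144 137]
 [112 122 127 133 139 141 136]
 [107 117 122 126 133 136 124]
 [105 116 120 124 119 123 118]
 [100 112 114 119 117 118 116]
 [  3 107 112 115 109 117 108]
 [ 88 104 108 110 108 112 104]
 [ 91  99 104 105 102 108  92]
 [ 90  93  98 107 102 104  90]
 [ 87  92  95  98  93 103  93]
 [ 84  91  92  96  91  91  89]
 [ 73 802  91  92  90  91  89]
 [ 74  87  87  94  91  88  86]
 [ 72  74  88  88  89  85  72]
 [ 72  71  81  88  85  73  73]
 [ 76  71  73  71  70  74  73]]
```

View pics/side5.png

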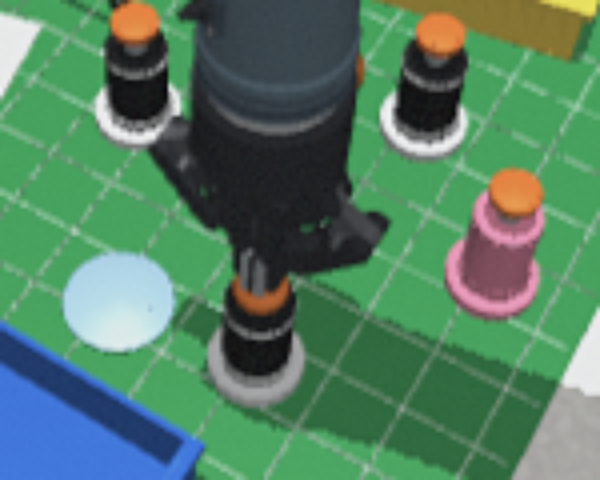

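The cap is in by about 8 mm (z≈0.091) at 9.3 N, so unit Q at (0.455, 0.103) is **stiff**. Contact works out to TCP ≈0.090. Now to P at (0.609,-0.010).

{"api": "carry_out", "payload": {
  "commands": [
    {"linear": [0,0,-1],"turn": 0},
    {"linear": [0.5,0.38,0],"turn": 0},
    {"linear": [1,0.75,0],"turn": 0},
    {"linear": [1,0.75,0],"turn": 0},
    {"linear": [1,0.75,0],"turn": 0},
    {"linear": [1,0.75,0],"turn": 0},
    {"linear": [0.6,0.4,0],"turn": 0},
    {"linear": [0,0,0.3],"turn": 0}
  ]
}}

```text
time_s: 8.5
tool_pos: [0.6109, -0.0117, 0.1021]
orientation: [0.001, 1.0, 0.002, 0.001]
ft_force: [-0.1, -0.1, -0.5]
grip_width: 0.0002
```

{"api": "carry_out", "payload": {
  "commands": [
    {"linear": [0,0,0.3],"turn": 0},
    {"linear": [0,0,0.2],"turn": 0},
    {"linear": [0,0,0.1],"turn": 0},
    {"linear": [0,0,0.1],"turn": 0},
    {"linear": [0,0,0],"turn": 0},
    {"linear": [0,0,0],"turn": 0},
    {"linear": [0,0,0],"turn": 0},
    {"linear": [0,0,0],"turn": 0}
  ]
}}

```text
time_s: 9.5
tool_pos: [0.6082, -0.0087, 0.0824]
orientation: [-0.001, 1.0, 0.003, -0.001]
ft_force: [-4.1, 0.6, 10.3]
grip_width: -0.0002
```

Run:
```python
from h import *
p,P=tipz(258,272,196,212)
cv2.imwrite("pics/side6.png",cv2.resize(p[150:270,200:350,::-1],None,fx=4,fy=4))
```

```text
9.5 [ 0.6082 -0.0087  0.0824] [-4.09  0.65 10.3 ]
[[140 136 148 156 149 147 146]
 [137 134 145 147 145 147 151]
 [131 132 142 143 141 145 155]
 [128 128 138 141 136 145 152]
 [127 130 136 137 131 143 149]
 [122 125 131 133 130 142 143]
 [120 119 124 124 126 117 139]
 [115 118 123 123 122 113   3]
 [111 115 118 116 117 110   1]
 [107 110 113 115 115 104   0]
 [ 92 107 112 110 110 103   4]
 [ 90 104 106 106 109  92   3]
 [ 90  99 104 100 106  91   3]
 [ 91  96 101  96  92  92  75]
 [ 90  91  92  91  91  85  76]
 [ 85  91  90  89  92  85  74]]
```

View pics/side6.png

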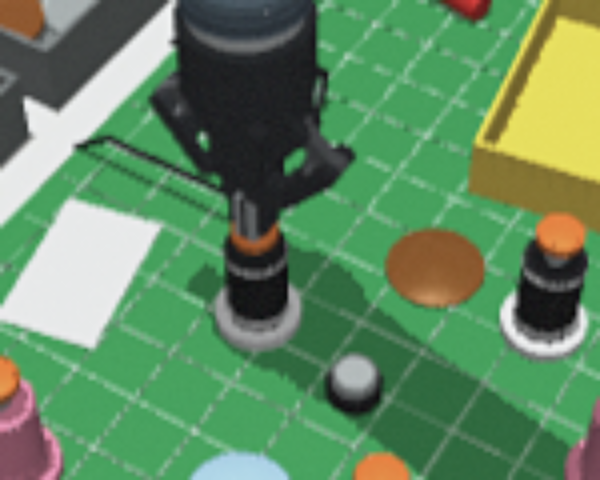

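P also gives 10.3 N with about 8 mm of cap travel, so it is **stiff**. That makes R weak by elimination, but I'll confirm by pressing it.

{"api": "carry_out", "payload": {
  "commands": [
    {"linear": [0,0,-1],"turn": 0},
    {"linear": [-0.5,0.28,0],"turn": 0},
    {"linear": [-1,0.57,0],"turn": 0},
    {"linear": [-1,0.57,0],"turn": 0},
    {"linear": [-1,0.57,0],"turn": 0},
    {"linear": [-1,0.57,0],"turn": 0},
    {"linear": [-0.83,0.47,0],"turn": 0},
    {"linear": [0,0,0.3],"turn": 0}
  ]
}}

```text
time_s: 10.55
tool_pos: [0.4462, -0.1023, 0.1009]
orientation: [-0.001, 1.0, 0.001, -0.001]
ft_force: [0.4, -0.3, 0.4]
grip_width: 0.0003
```

{"api": "carry_out", "payload": {
  "commands": [
    {"linear": [0,0,0.3],"turn": 0},
    {"linear": [0,0,0.2],"turn": 0},
    {"linear": [0,0,0.1],"turn": 0},
    {"linear": [0,0,0.1],"turn": 0},
    {"linear": [0,0,0],"turn": 0},
    {"linear": [0,0,0],"turn": 0},
    {"linear": [0,0,0],"turn": 0},
    {"linear": [0,0,0],"turn": 0}
  ]
}}

```text
time_s: 11.55
tool_pos: [0.4501, -0.1016, 0.0813]
orientation: [-0.0, 1.0, 0.003, 0.0]
ft_force: [-1.0, 1.9, 2.9]
grip_width: -0.0
```

Run:
```python
from h import *
p,P=tipz(334,350,200,216)
cv2.imwrite("pics/side7.png",cv2.resize(p[150:270,270:420,::-1],None,fx=4,fy=4))
s=robot.state();print(s["ft_force"])
```

```text
11.55 [ 0.4501 -0.1016  0.0813] [-1.04  1.87  2.91]
[[ 15 132 134 135 139 142 137 141]
 [117 122 127 134 137 139 137 144]
 [114 119 126 128 135 137 132 140]
 [111 120 122 124 130 131 117 139]
 [112 117 121 123 121 124 116  17]
 [108 113 117 119 118 119 110  12]
 [100 110 113 117 113 116 105   9]
 [ 97 105 109 115 111 111   2   4]
 [ 90 102 105 111 106 107   2  -1]
 [ 89  99 101 105 105 103   4   4]
 [ 89  94 101 102 102  92   1   2]
 [ 87  90  95  97  91  93   4   1]
 [ 89  91  90  91  90  89   2   4]
 [ 85  89  91  92  90  90  74   4]
 [ 73  86  88  90  89  86  74   4]
 [ 72  83  87  88  87  74  72   4]]
[-0.07043813  0.73831204  2.82541262]
```

View pics/side7.png

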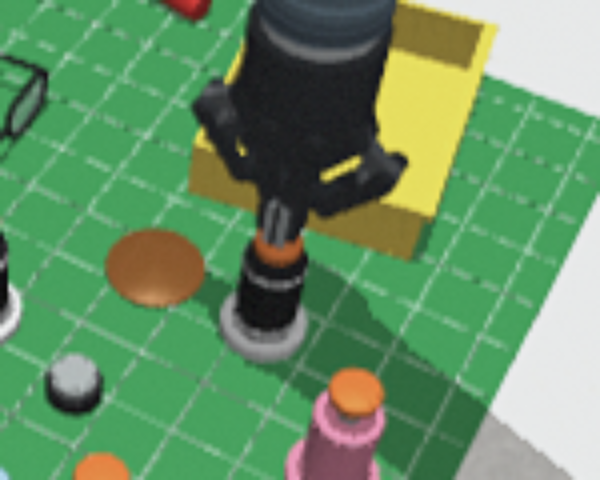

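R gives 2.9 N at about 8.5 mm, so it is **weak** and goes to blue; P and Q go to yellow. I'll lift, open, and check alignment with the wrist camera before grasping R.

{"api": "carry_out", "payload": {
  "commands": [
    {"linear": [0,0,-0.6],"turn": 0},
    {"linear": [0,0,-0.6],"turn": 0},
    {"linear": [0,0,0],"turn": 0},
    {"linear": [0,0,0],"turn": 0},
    {"linear": [0,0,0],"turn": 0},
    {"linear": [0,0,0],"turn": 0},
    {"linear": [0,0,0],"turn": 0},
    {"linear": [0,0,0],"turn": 0}
  ],
  "claw": -1
}}

```text
time_s: 12.6
tool_pos: [0.4498, -0.1017, 0.117]
orientation: [0.0, 1.0, 0.003, -0.0]
ft_force: [1.1, 0.4, -0.6]
grip_width: 0.0854
```

Run:
```python
from h import *
from scipy.spatial.transform import Rotation as Ro
s=robot.state();print(s["tool_pos"],s["grip_width"])
p,d=robot.snapshot("wrist");cv2.imwrite("pics/w1.png",p[:,:,::-1])
w,x,y,z=s["orientation"];T=np.eye(4);T[:3,:3]=Ro.from_quat([x,y,z,w]).as_matrix();T[:3,3]=s["tool_pos"]
P=cloud("wrist",d,T@np.array(robot.camera_info("wrist")["hand_eye"]))
hsv=cv2.cvtColor(p,cv2.COLOR_RGB2HSV);H,S,V=cv2.split(hsv)
k,L,st,c=cv2.connectedComponentsWithStats(((H>4)&(H<18)&(S>150)&(d>0)).astype(np.uint8))
for j in range(1,k):
    if st[j,4]>80:
        q=P[L==j];print(c[j].round(),st[j,4],np.percentile(q,[2,50,98],axis=0).round(4).tolist())
g=(H>50)&(H<80)&(S>120)&(d>0);print("mat",np.median(P[g][:,2]))
np.save("wd.npy",d)
```

```text
[ 0.44984238 -0.10171309  0.11696282] 0.08544252757813785
[546.  98.] 1386 [[0.5956, -0.0255, 0.0894], [0.6004, -0.0134, 0.097], [0.6097, 0.0003, 0.0995]]
[123. 106.] 2415 [[0.3519, -0.0323, 0.0928], [0.3659, -0.0189, 0.0979], [0.3785, -0.0061, 0.0994]]
[360. 204.] 3261 [[0.5021, -0.1348, 0.004], [0.5317, -0.1053, 0.0072], [0.5603, -0.0766, 0.0097]]
[273. 238.] 1591 [[0.4364, -0.113, 0.09], [0.4495, -0.0985, 0.0978], [0.4629, -0.0864, 0.0992]]
mat 0.001214531459060364
```

View pics/w1.png

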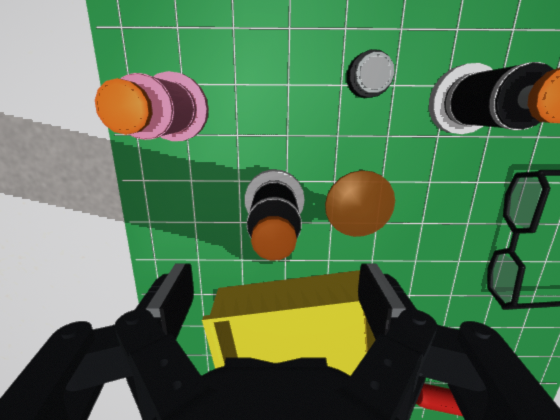

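Run:
```python
from h import *
d=np.load("wd.npy");P=cloud("wrist",d,np.array(robot.camera_info("wrist")["hand_eye"]))
for (u,v) in [(183,268),(188,270),(180,280),(175,290),(165,290),(155,310),(160,315),(365,268),(370,270),(375,290),(380,300),(385,315)]:
    print(u,v,P[v,u].round(4))
a=P[262:330,150:195].reshape(-1,3);a=a[(a[:,2]<.05)&(a[:,2]>-.1)&(abs(a[:,0])<.08)];print(np.percentile(a,[1,50,99],axis=0).round(4))
```

```text
183 268 [-0.0426 -0.0105 -0.0305]
188 270 [-0.0418 -0.0068 -0.0262]
180 280 [-0.0414 -0.0096 -0.0393]
175 290 [-0.0417 -0.0088 -0.0456]
165 290 [-0.0452 -0.0099 -0.0473]
155 310 [-0.0444 -0.0098 -0.0599]
160 315 [-0.0431 -0.0071 -0.0593]
365 268 [ 0.0436 -0.0105 -0.0305]
370 270 [ 0.0458 -0.0098 -0.0312]
375 290 [ 0.0438 -0.0084 -0.045 ]
380 300 [ 0.044  -0.0077 -0.051 ]
385 315 [ 0.0441 -0.0055 -0.0574]
[[-0.0542 -0.0117 -0.0709]
 [-0.0418 -0.0066 -0.045 ]
 [-0.0396  0.0109 -0.0234]]
```

Both the wrist and side views put the fingertips about 29 mm further back than the text says. Tips sit at tool z≈-0.023 when open. To put the pads near 55 mm up the barrel I'll use a TCP reading of about 0.033.

{"api": "carry_out", "payload": {
  "commands": [
    {"linear": [-0.03,-0.07,0.8],"turn": 0},
    {"linear": [0,0,0.8],"turn": 0},
    {"linear": [0,0,0.8],"turn": 0},
    {"linear": [0,0,0.4],"turn": 0},
    {"linear": [0,0,0],"turn": 0},
    {"linear": [0,0,0],"turn": 0},
    {"linear": [0,0,0],"turn": 0},
    {"linear": [0,0,0],"turn": 0}
  ]
}}

```text
time_s: 13.65
tool_pos: [0.4495, -0.0995, 0.0337]
orientation: [-0.0, 1.0, 0.003, 0.001]
ft_force: [0.8, -0.7, 0.1]
grip_width: 0.0854
```

Run:
```python
from h import *
s=robot.state();print(s["tool_pos"],s["ft_force"]);p,d=robot.snapshot("side")
cv2.imwrite("pics/side8.png",cv2.resize(p[150:270,270:420,::-1],None,fx=4,fy=4))
```

```text
[ 0.44953298 -0.09954201  0.03365939] [ 0.83137059 -0.72372763  0.10107177]
```

View pics/side8.png

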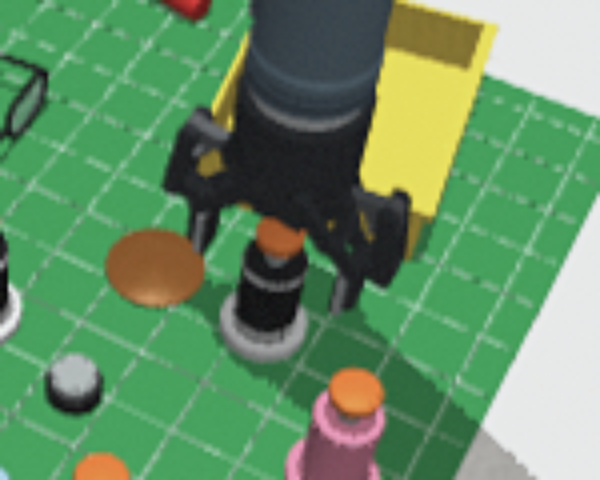

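The fingers straddle the barrel, tips at crop (200,245) and (345,300), and the body is clear of the cap. Closing.

{"api": "carry_out", "payload": {
  "commands": [
    {"linear": [0,0,0],"turn": 0},
    {"linear": [0,0,0],"turn": 0},
    {"linear": [0,0,0],"turn": 0},
    {"linear": [0,0,0],"turn": 0},
    {"linear": [0,0,0],"turn": 0},
    {"linear": [0,0,0],"turn": 0},
    {"linear": [0,0,-0.5],"turn": 0},
    {"linear": [0,0,-0.5],"turn": 0}
  ],
  "claw": 1,
  "force": 50
}}

```text
time_s: 14.7
tool_pos: [0.4485, -0.0996, 0.0635]
orientation: [0.0, 1.0, 0.003, -0.0]
ft_force: [1.0, -0.3, -2.2]
grip_width: 0.0386
```

Run:
```python
from h import *
s=robot.state();print(s["tool_pos"],s["ft_force"],s["grip_width"]);p,d=robot.snapshot("side")
cv2.imwrite("pics/side9.png",cv2.resize(p[150:270,270:420,::-1],None,fx=4,fy=4))
```

```text
[ 0.44845793 -0.09964083  0.06353206] [ 1.01351513 -0.29775275 -2.18457014] 0.038633930881801865
```

View pics/side9.png

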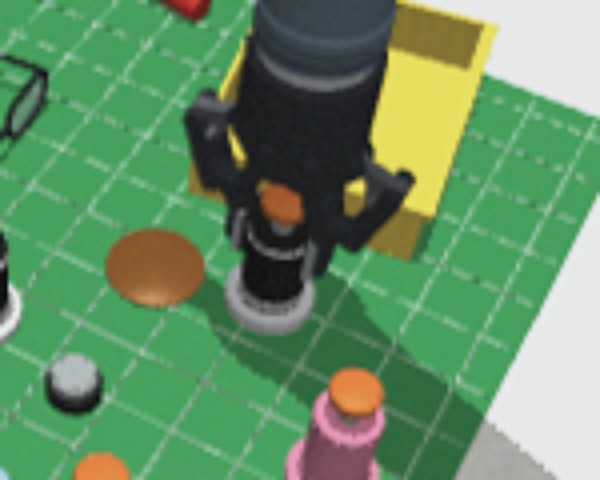

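Unit R is held at width 38.6 mm and lifted upright. Now across to the blue bin, centre (0.526, 0.278), above the other caps.

{"api": "carry_out", "payload": {
  "commands": [
    {"linear": [0.2,-1,-0.7],"turn": 0},
    {"linear": [0.2,-1,-0.7],"turn": 0},
    {"linear": [0.2,-1,-0.7],"turn": 0},
    {"linear": [0.2,-1,-0.7],"turn": 0},
    {"linear": [0.2,-1,-0.2],"turn": 0},
    {"linear": [0.2,-1,0],"turn": 0},
    {"linear": [0.2,-1,0],"turn": 0},
    {"linear": [0.2,-1,0],"turn": 0}
  ]
}}

```text
time_s: 15.75
tool_pos: [0.4956, 0.1416, 0.1534]
orientation: [-0.0, 1.0, 0.003, 0.0]
ft_force: [0.7, -0.8, -2.2]
grip_width: 0.0387
```

Run:
```python
from h import *
d=np.load("top0.npy");P=cloud("top",d)
for nm,(a,b,c,e) in dict(y=(355,220,415,265),b=(115,195,175,240)).items():
    print(nm,np.percentile(P[b:e,a:c,2],[10,50,90]))
d=np.load("side0.npy");P=cloud("side",d)
print(np.percentile(P[170:190,345:370,2],[10,50,90]),np.percentile(P[320:350,205:235,2],[10,50,90]))
```

```text
y [0.00085542 0.00367771 0.00652072]
b [0.00097932 0.00370558 0.00646568]
[0.00291441 0.00504144 0.00681507] [0.0025574  0.00430907 0.00606214]
```

{"api": "carry_out", "payload": {
  "commands": [
    {"linear": [0.22,-1,0],"turn": 0},
    {"linear": [0.22,-1,0],"turn": 0},
    {"linear": [0.22,-1,0],"turn": 0},
    {"linear": [0.22,-1,0],"turn": 0},
    {"linear": [0.12,-0.55,0],"turn": 0},
    {"linear": [0,0,0.5],"turn": 0},
    {"linear": [0,0,0.8],"turn": 0},
    {"linear": [0,0,0.7],"turn": 0}
  ]
}}

```text
time_s: 16.75
tool_pos: [0.524, 0.2743, 0.0912]
orientation: [0.001, 1.0, 0.002, -0.001]
ft_force: [0.9, -0.8, -3.0]
grip_width: 0.0387
```

Run:
```python
from h import *
s=robot.state();print(s["tool_pos"],s["ft_force"],s["grip_width"]);p,d=robot.snapshot("side")
cv2.imwrite("pics/side10.png",cv2.resize(p[240:400,130:330,::-1],None,fx=3,fy=3))
```

```text
[0.52404881 0.27427988 0.09120193] [ 0.91896298 -0.76038262 -2.97064529] 0.038658666886959486
```

View pics/side10.png

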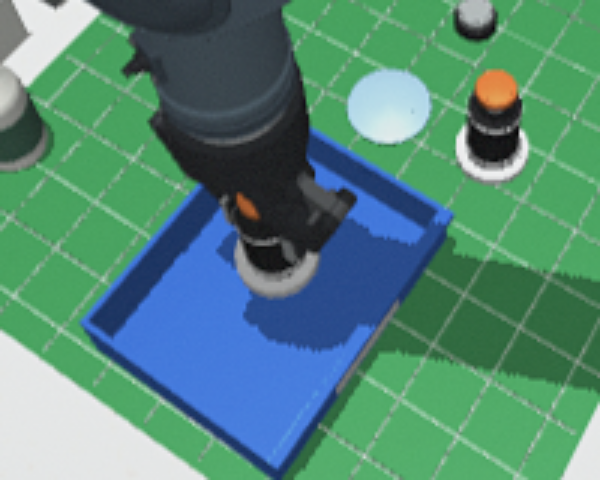

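{"api": "carry_out", "payload": {
  "commands": [
    {"linear": [0,0,0.6],"turn": 0},
    {"linear": [0,0,0.5],"turn": 0},
    {"linear": [0,0,0.3],"turn": 0},
    {"linear": [0,0,0.15],"turn": 0},
    {"linear": [0,0,0.1],"turn": 0},
    {"linear": [0,0,0.05],"turn": 0},
    {"linear": [0,0,0],"turn": 0},
    {"linear": [0,0,0],"turn": 0}
  ]
}}

```text
time_s: 17.8
tool_pos: [0.5251, 0.2775, 0.0424]
orientation: [-0.0, 1.0, 0.003, 0.0]
ft_force: [-0.2, -0.3, -2.7]
grip_width: 0.0388
```

{"api": "carry_out", "payload": {
  "commands": [
    {"linear": [0,0,0.06],"turn": 0},
    {"linear": [0,0,0.04],"turn": 0},
    {"linear": [0,0,0.03],"turn": 0},
    {"linear": [0,0,0.02],"turn": 0},
    {"linear": [0,0,0],"turn": 0},
    {"linear": [0,0,0],"turn": 0},
    {"linear": [0,0,0],"turn": 0},
    {"linear": [0,0,0],"turn": 0}
  ]
}}

```text
time_s: 18.8
tool_pos: [0.5249, 0.2774, 0.0376]
orientation: [-0.0, 1.0, 0.003, 0.0]
ft_force: [-0.4, -0.2, -2.2]
grip_width: 0.0385
```

{"api": "carry_out", "payload": {
  "commands": [
    {"linear": [0,0,0.03],"turn": 0},
    {"linear": [0,0,0.03],"turn": 0},
    {"linear": [0,0,0.02],"turn": 0},
    {"linear": [0,0,0],"turn": 0},
    {"linear": [0,0,0],"turn": 0},
    {"linear": [0,0,0],"turn": 0},
    {"linear": [0,0,0],"turn": 0},
    {"linear": [0,0,0],"turn": 0}
  ]
}}

```text
time_s: 19.8
tool_pos: [0.525, 0.2775, 0.0373]
orientation: [-0.0, 1.0, 0.003, -0.001]
ft_force: [-5.9, -1.5, 10.9]
grip_width: 0.0385
```

Contact on the bin floor at reading 0.0373 with 11 N. I ease off, release, then lift.

{"api": "carry_out", "payload": {
  "commands": [
    {"linear": [0,0,-0.04],"turn": 0},
    {"linear": [0,0,0],"turn": 0},
    {"linear": [0,0,0],"turn": 0},
    {"linear": [0,0,0],"turn": 0},
    {"linear": [0,0,-0.4],"turn": 0},
    {"linear": [0,0,-1],"turn": 0},
    {"linear": [0,0,-1],"turn": 0},
    {"linear": [0,0,-1],"turn": 0}
  ],
  "claw": -0.6
}}

```text
time_s: 20.8
tool_pos: [0.5251, 0.2773, 0.1401]
orientation: [-0.0, 1.0, 0.003, 0.0]
ft_force: [-0.4, 0.2, 0.2]
grip_width: 0.0683
```

Run:
```python
from h import *
s=robot.state();print(s["tool_pos"],s["ft_force"],s["grip_width"]);p,d=robot.snapshot("side")
cv2.imwrite("pics/side11.png",cv2.resize(p[200:400,130:330,::-1],None,fx=3,fy=3))
```

```text
[0.5251414 0.2773092 0.1401194] [-0.44626311  0.22145836  0.20799044] 0.06832698044604589
```

View pics/side11.png

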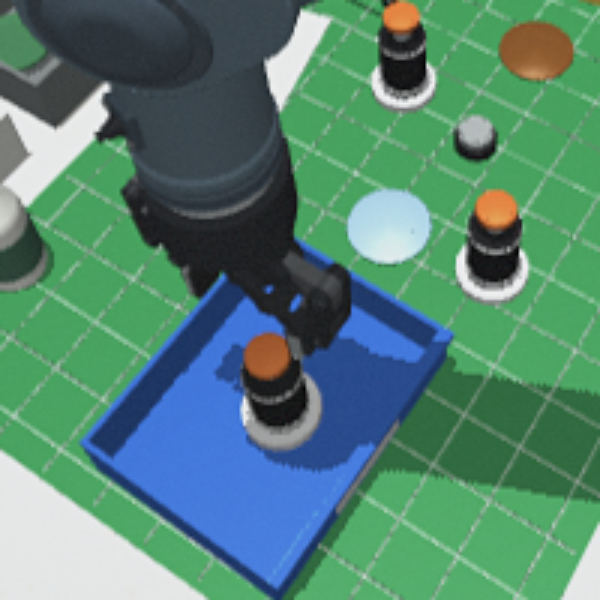

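R stands upright in the blue bin, cap at (267,355) in the crop. Next is Q at (0.455, 0.103).

{"api": "carry_out", "payload": {
  "commands": [
    {"linear": [-0.4,1,0],"turn": 0},
    {"linear": [-0.4,1,0],"turn": 0},
    {"linear": [-0.4,1,0],"turn": 0},
    {"linear": [-0.4,1,0],"turn": 0},
    {"linear": [-0.4,1,0],"turn": 0},
    {"linear": [-0.35,0.8,0],"turn": 0},
    {"linear": [0,0,0.3],"turn": 0},
    {"linear": [0,0,0.5],"turn": 0}
  ],
  "claw": -1
}}

```text
time_s: 21.85
tool_pos: [0.4564, 0.1043, 0.1143]
orientation: [-0.001, 1.0, 0.003, 0.001]
ft_force: [0.7, 0.8, -0.9]
grip_width: 0.0853
```

```bash
cat >> h.py <<'E'
def wristcaps(png):
    from scipy.spatial.transform import Rotation as Ro
    s=robot.state();print(s["time_s"],s["tool_pos"].round(4),s["grip_width"])
    p,d=robot.snapshot("wrist");cv2.imwrite(png,p[:,:,::-1])
    w,x,y,z=s["orientation"];T=np.eye(4);T[:3,:3]=Ro.from_quat([x,y,z,w]).as_matrix();T[:3,3]=s["tool_pos"]
    P=cloud("wrist",d,T@np.array(robot.camera_info("wrist")["hand_eye"]))
    H,S,V=cv2.split(cv2.cvtColor(p,cv2.COLOR_RGB2HSV))
    k,L,st,c=cv2.connectedComponentsWithStats(((H>4)&(H<18)&(S>150)&(d>0)).astype(np.uint8))
    for j in range(1,k):
        if st[j,4]>80:
            q=P[L==j];t=q[q[:,2]>np.percentile(q[:,2],90)-.006];print(c[j].round(),st[j,4],t.mean(0).round(4),np.percentile(t,[2,98],axis=0).round(4).tolist())
E
python3 - <<'E'
from h import *
wristcaps("pics/w2.png")
E
```

```text
21.85 [0.4564 0.1043 0.1143] 0.08532143108656945
[273. 243.] 1619 [0.4561 0.1045 0.0977] [[0.4432, 0.0906, 0.0941], [0.4691, 0.1171, 0.0992]]
[342. 360.] 709 [ 0.5323 -0.0767  0.0154] [[0.4759, -0.1025, 0.0031], [0.5545, 0.1136, 0.2008]]
```

The wrist view puts the cap at (0.456, 0.104), in line with the tool. Descending.

{"api": "carry_out", "payload": {
  "commands": [
    {"linear": [0,0,0.8],"turn": 0},
    {"linear": [0,0,0.8],"turn": 0},
    {"linear": [0,0,0.7],"turn": 0},
    {"linear": [0,0,0.4],"turn": 0},
    {"linear": [0,0,0],"turn": 0},
    {"linear": [0,0,0],"turn": 0},
    {"linear": [0,0,0],"turn": 0},
    {"linear": [0,0,0],"turn": 0}
  ]
}}

```text
time_s: 22.9
tool_pos: [0.4559, 0.1032, 0.034]
orientation: [-0.0, 1.0, 0.003, 0.001]
ft_force: [-0.0, 0.3, 0.0]
grip_width: 0.0852
```

{"api": "carry_out", "payload": {
  "commands": [
    {"linear": [0,0,0],"turn": 0},
    {"linear": [0,0,0],"turn": 0},
    {"linear": [0,0,0],"turn": 0},
    {"linear": [0,0,0],"turn": 0},
    {"linear": [0,0,0],"turn": 0},
    {"linear": [0,0,0],"turn": 0},
    {"linear": [0,0,-0.5],"turn": 0},
    {"linear": [0,0,-0.5],"turn": 0}
  ],
  "claw": 1
}}

```text
time_s: 23.9
tool_pos: [0.4547, 0.1026, 0.0637]
orientation: [0.0, 1.0, 0.003, -0.001]
ft_force: [-0.9, 0.0, -4.9]
grip_width: 0.0387
```

Q is gripped. Carrying it to the far half of the yellow bin, target (0.484, -0.33).

{"api": "carry_out", "payload": {
  "commands": [
    {"linear": [0.07,1,-0.5],"turn": 0},
    {"linear": [0.07,1,-0.5],"turn": 0},
    {"linear": [0.07,1,-0.5],"turn": 0},
    {"linear": [0.07,1,-0.5],"turn": 0},
    {"linear": [0.07,1,-0.5],"turn": 0},
    {"linear": [0.07,1,0],"turn": 0},
    {"linear": [0.07,1,0],"turn": 0},
    {"linear": [0.07,1,0],"turn": 0}
  ]
}}

```text
time_s: 24.9
tool_pos: [0.4732, -0.1378, 0.139]
orientation: [-0.0, 1.0, 0.003, 0.0]
ft_force: [0.3, -0.4, -4.3]
grip_width: 0.0385
```

{"api": "carry_out", "payload": {
  "commands": [
    {"linear": [0.07,1,0],"turn": 0},
    {"linear": [0.07,1,0],"turn": 0},
    {"linear": [0.07,1,0],"turn": 0},
    {"linear": [0.07,1,0],"turn": 0},
    {"linear": [0.07,1,0],"turn": 0},
    {"linear": [0.07,1,0],"turn": 0},
    {"linear": [0,0.4,0],"turn": 0},
    {"linear": [0,0,0.6],"turn": 0}
  ]
}}

```text
time_s: 25.9
tool_pos: [0.4882, -0.3303, 0.1216]
orientation: [0.001, 1.0, 0.002, 0.002]
ft_force: [0.0, 0.3, -3.7]
grip_width: 0.039
```

Run:
```python
from h import *
s=robot.state();print(s["tool_pos"],s["ft_force"],s["grip_width"]);p,d=robot.snapshot("side")
cv2.imwrite("pics/side12.png",cv2.resize(p[80:230,280:430,::-1],None,fx=4,fy=4))
```

```text
[ 0.4881702  -0.33028813  0.12155755] [ 0.04246103  0.2829895  -3.69243352] 0.03900913023608147
```

View pics/side12.png

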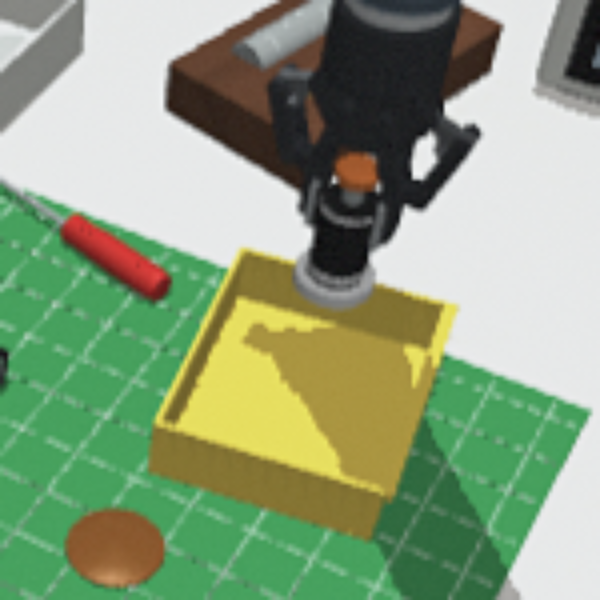

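{"api": "carry_out", "payload": {
  "commands": [
    {"linear": [-0.15,-0.05,0.7],"turn": 0},
    {"linear": [0,0,0.8],"turn": 0},
    {"linear": [0,0,0.6],"turn": 0},
    {"linear": [0,0,0.35],"turn": 0},
    {"linear": [0,0,0.15],"turn": 0},
    {"linear": [0,0,0.1],"turn": 0},
    {"linear": [0,0,0],"turn": 0},
    {"linear": [0,0,0],"turn": 0}
  ]
}}

```text
time_s: 26.95
tool_pos: [0.4831, -0.3278, 0.04]
orientation: [0.0, 1.0, 0.003, 0.001]
ft_force: [0.2, -0.6, -2.7]
grip_width: 0.0386
```

{"api": "carry_out", "payload": {
  "commands": [
    {"linear": [0,0,0.04],"turn": 0},
    {"linear": [0,0,0.03],"turn": 0},
    {"linear": [0,0,0.02],"turn": 0},
    {"linear": [0,0,0.02],"turn": 0},
    {"linear": [0,0,0.01],"turn": 0},
    {"linear": [0,0,0],"turn": 0},
    {"linear": [0,0,0],"turn": 0},
    {"linear": [0,0,0],"turn": 0}
  ]
}}

```text
time_s: 27.95
tool_pos: [0.4828, -0.3275, 0.0377]
orientation: [-0.001, 1.0, 0.003, 0.0]
ft_force: [-3.1, 2.2, 10.0]
grip_width: 0.0388
```

Touchdown at 10 N. Releasing and lifting.

{"api": "carry_out", "payload": {
  "commands": [
    {"linear": [0,0,-0.04],"turn": 0},
    {"linear": [0,0,0],"turn": 0},
    {"linear": [0,0,0],"turn": 0},
    {"linear": [0,0,0],"turn": 0},
    {"linear": [0,0,-0.4],"turn": 0},
    {"linear": [0,0,-1],"turn": 0},
    {"linear": [0,0,-1],"turn": 0},
    {"linear": [0,0,-1],"turn": 0}
  ],
  "claw": -0.6
}}

```text
time_s: 28.95
tool_pos: [0.4827, -0.3276, 0.1406]
orientation: [0.0, 1.0, 0.003, 0.0]
ft_force: [-0.1, 0.3, -0.3]
grip_width: 0.0682
```

Run:
```python
from h import *
s=robot.state();print(s["tool_pos"],s["ft_force"],s["grip_width"]);p,d=robot.snapshot("side")
cv2.imwrite("pics/side13.png",cv2.resize(p[80:230,280:430,::-1],None,fx=4,fy=4))
```

```text
[ 0.48268924 -0.32763838  0.14064647] [-0.05050573  0.29743629 -0.34836793] 0.06815403774428166
```

View pics/side13.png

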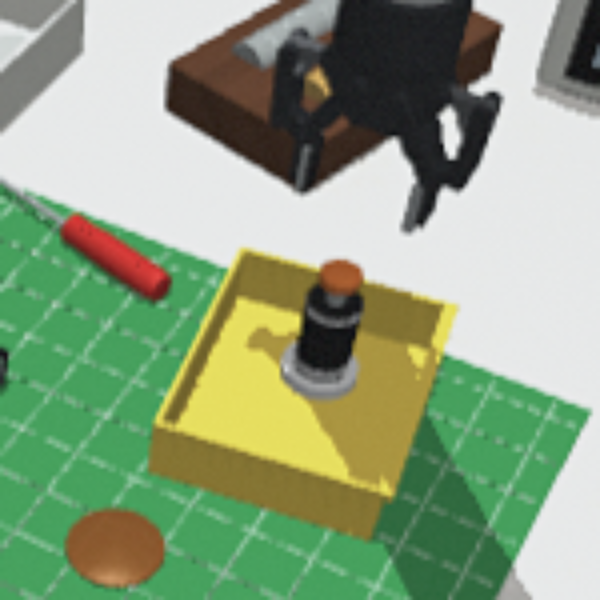

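Q stands upright in the yellow bin, at crop (320,370). Next is P at (0.609,-0.010).

{"api": "carry_out", "payload": {
  "commands": [
    {"linear": [0.4,-1,0],"turn": 0},
    {"linear": [0.4,-1,0],"turn": 0},
    {"linear": [0.4,-1,0],"turn": 0},
    {"linear": [0.4,-1,0],"turn": 0},
    {"linear": [0.4,-1,0],"turn": 0},
    {"linear": [0.4,-1,0],"turn": 0},
    {"linear": [0.4,-1,0],"turn": 0},
    {"linear": [0.4,-1,0],"turn": 0}
  ],
  "claw": -1
}}

```text
time_s: 30.0
tool_pos: [0.5778, -0.0861, 0.1395]
orientation: [0.0, 1.0, 0.003, 0.0]
ft_force: [0.5, -0.6, -0.6]
grip_width: 0.0856
```

{"api": "carry_out", "payload": {
  "commands": [
    {"linear": [0.4,-1,0],"turn": 0},
    {"linear": [0.4,-1,0],"turn": 0},
    {"linear": [0.27,-0.57,0],"turn": 0},
    {"linear": [0,0,0.3],"turn": 0},
    {"linear": [0,0,0.4],"turn": 0},
    {"linear": [0,0,0.2],"turn": 0},
    {"linear": [0,0,0],"turn": 0},
    {"linear": [0,0,0],"turn": 0}
  ]
}}

```text
time_s: 31.0
tool_pos: [0.609, -0.0103, 0.1121]
orientation: [0.0, 1.0, 0.002, 0.0]
ft_force: [1.0, -0.6, 1.9]
grip_width: 0.0855
```

Run:
```python
from h import *
wristcaps("pics/w3.png")
```

```text
31.0 [ 0.609  -0.0103  0.1121] 0.0854873989690131
[276. 244.] 1653 [ 0.6105 -0.0099  0.0976] [[0.5975, -0.0236, 0.0942], [0.6234, 0.0025, 0.0992]]
[208. 288.] 1724 [ 0.543 -0.102  0.011] [[0.5234, -0.1348, 0.0039], [0.5674, -0.0191, 0.1351]]
[552. 329.] 403 [ 0.9014 -0.1471  0.016 ] [[0.8909, -0.1649, 0.0149], [0.9135, -0.1311, 0.0171]]
```

{"api": "carry_out", "payload": {
  "commands": [
    {"linear": [0.03,0,0.8],"turn": 0},
    {"linear": [0,0,0.8],"turn": 0},
    {"linear": [0,0,0.6],"turn": 0},
    {"linear": [0,0,0.4],"turn": 0},
    {"linear": [0,0,0],"turn": 0},
    {"linear": [0,0,0],"turn": 0},
    {"linear": [0,0,0],"turn": 0},
    {"linear": [0,0,0],"turn": 0}
  ]
}}

```text
time_s: 32.05
tool_pos: [0.6104, -0.0096, 0.0346]
orientation: [-0.0, 1.0, 0.003, 0.001]
ft_force: [0.1, 0.8, 0.5]
grip_width: 0.0855
```

{"api": "carry_out", "payload": {
  "commands": [
    {"linear": [0,0,0],"turn": 0},
    {"linear": [0,0,0],"turn": 0},
    {"linear": [0,0,0],"turn": 0},
    {"linear": [0,0,0],"turn": 0},
    {"linear": [0,0,0],"turn": 0},
    {"linear": [0,0,0],"turn": 0},
    {"linear": [0,0,-0.5],"turn": 0},
    {"linear": [0,0,-0.5],"turn": 0}
  ],
  "claw": 1
}}

```text
time_s: 33.05
tool_pos: [0.6093, -0.0096, 0.0639]
orientation: [0.0, 1.0, 0.003, -0.001]
ft_force: [0.5, -0.1, -3.4]
grip_width: 0.0388
```

P is gripped. Carrying it to the near half of the yellow bin, target (0.472,-0.246).

{"api": "carry_out", "payload": {
  "commands": [
    {"linear": [-0.58,0.98,-0.6],"turn": 0},
    {"linear": [-0.58,0.98,-0.6],"turn": 0},
    {"linear": [-0.58,0.98,-0.6],"turn": 0},
    {"linear": [-0.58,0.98,-0.6],"turn": 0},
    {"linear": [-0.58,0.98,0],"turn": 0},
    {"linear": [-0.58,0.98,0],"turn": 0},
    {"linear": [-0.58,0.98,0],"turn": 0},
    {"linear": [-0.58,0.98,0],"turn": 0}
  ]
}}

```text
time_s: 34.05
tool_pos: [0.4714, -0.2467, 0.1366]
orientation: [0.0, 1.0, 0.003, 0.001]
ft_force: [0.6, 0.5, -3.4]
grip_width: 0.0388
```

{"api": "carry_out", "payload": {
  "commands": [
    {"linear": [0,0,0],"turn": 0},
    {"linear": [0,0,0.5],"turn": 0},
    {"linear": [0,0,0.8],"turn": 0},
    {"linear": [0,0,0.8],"turn": 0},
    {"linear": [0,0,0.5],"turn": 0},
    {"linear": [0,0,0.2],"turn": 0},
    {"linear": [0,0,0.1],"turn": 0},
    {"linear": [0,0,0],"turn": 0}
  ]
}}

```text
time_s: 35.05
tool_pos: [0.4725, -0.2458, 0.0494]
orientation: [0.0, 1.0, 0.003, 0.001]
ft_force: [0.3, -0.4, -3.8]
grip_width: 0.0384
```

Run:
```python
from h import *
s=robot.state();print(s["tool_pos"],s["ft_force"],s["grip_width"]);p,d=robot.snapshot("side")
cv2.imwrite("pics/side14.png",cv2.resize(p[80:230,280:430,::-1],None,fx=4,fy=4))
```

```text
[ 0.47254429 -0.24577657  0.04941907] [ 0.30654912 -0.38741567 -3.80261881] 0.03843300132272349
```

View pics/side14.png

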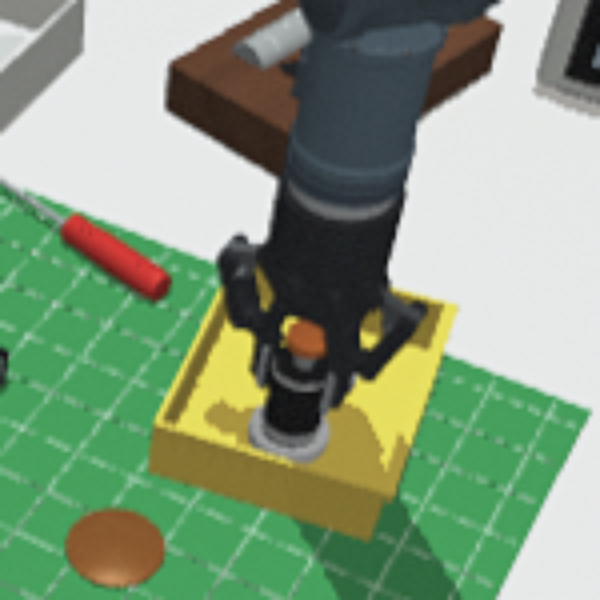

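{"api": "carry_out", "payload": {
  "commands": [
    {"linear": [0,0,0.15],"turn": 0},
    {"linear": [0,0,0.1],"turn": 0},
    {"linear": [0,0,0.05],"turn": 0},
    {"linear": [0,0,0.03],"turn": 0},
    {"linear": [0,0,0.03],"turn": 0},
    {"linear": [0,0,0.02],"turn": 0},
    {"linear": [0,0,0],"turn": 0},
    {"linear": [0,0,0],"turn": 0}
  ]
}}

```text
time_s: 36.1
tool_pos: [0.472, -0.2456, 0.0382]
orientation: [-0.0, 1.0, 0.003, 0.0]
ft_force: [-3.7, 1.3, 5.0]
grip_width: 0.0388
```

Light contact. Releasing, lifting, and clearing the view.

{"api": "carry_out", "payload": {
  "commands": [
    {"linear": [0,0,0],"turn": 0},
    {"linear": [0,0,0],"turn": 0},
    {"linear": [0,0,0],"turn": 0},
    {"linear": [0,0,0],"turn": 0},
    {"linear": [0,0,-0.4],"turn": 0},
    {"linear": [0,0,-1],"turn": 0},
    {"linear": [0,0,-1],"turn": 0},
    {"linear": [0,0,-1],"turn": 0}
  ],
  "claw": -0.6
}}

```text
time_s: 37.1
tool_pos: [0.472, -0.2458, 0.1412]
orientation: [0.0, 1.0, 0.003, 0.0]
ft_force: [-0.1, 0.2, -0.3]
grip_width: 0.0685
```

{"api": "carry_out", "payload": {
  "commands": [
    {"linear": [0,0,-1],"turn": 0},
    {"linear": [0,-1,-1],"turn": 0},
    {"linear": [0,-1,-1],"turn": 0},
    {"linear": [0,-1,0],"turn": 0},
    {"linear": [0,-1,0],"turn": 0},
    {"linear": [0,-1,0],"turn": 0},
    {"linear": [0,-1,0],"turn": 0},
    {"linear": [0,0,0],"turn": 0}
  ]
}}

```text
time_s: 38.1
tool_pos: [0.4711, -0.0631, 0.23]
orientation: [-0.001, 1.0, 0.005, 0.0]
ft_force: [0.5, -0.0, 0.0]
grip_width: 0.0683
```

Run:
```python
from h import *
s=robot.state();print(s["time_s"],s["tool_pos"],s["ft_force"])
C=dict(y=((.478,-.288),np.radians(8.5)),b=((.5256,.278),np.radians(-1.4)))
for n in ["side","top"]:
    p,d=robot.snapshot(n);cv2.imwrite(f"pics/{n}15.png",p[:,:,::-1]);P=cloud(n,d)
    H,S,V=cv2.split(cv2.cvtColor(p,cv2.COLOR_RGB2HSV))
    k,L,st,c=cv2.connectedComponentsWithStats(((H>4)&(H<18)&(S>150)&(V>60)&(d>0)).astype(np.uint8))
    for j in range(1,k):
        if st[j,4]>40:
            q=P[L==j];zt=np.percentile(q[:,2],90);t=q[q[:,2]>zt-.008].mean(0)
            if .08<zt<.12:
                for nm,(o,a) in C.items():
                    dx,dy=t[:2]-o; l=(dx*np.cos(a)+dy*np.sin(a),-dx*np.sin(a)+dy*np.cos(a))
                    if abs(l[0])<.08 and abs(l[1])<.1: print(n,nm,"bin xy",np.round(l,4),zt.round(4))
```

```text
38.1 [ 0.47106049 -0.06309256  0.23000693] [ 0.49471044 -0.03769082  0.0090923 ]
side b bin xy [-0.0025 -0.001 ] 0.1035
top b bin xy [-0.0011 -0.002 ] 0.1035
top y bin xy [-0.0013 -0.0379] 0.1036
top y bin xy [-0.0005  0.0424] 0.1038
```

View pics/side15.png

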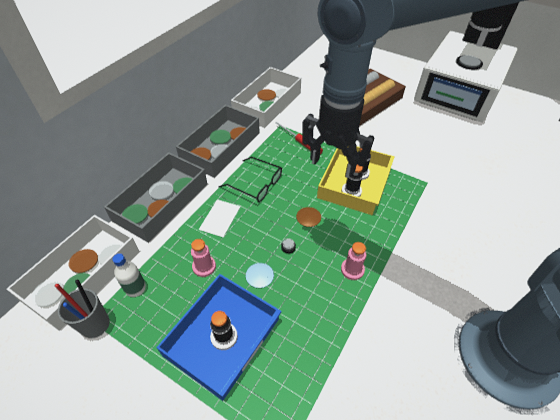

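View pics/top15.png

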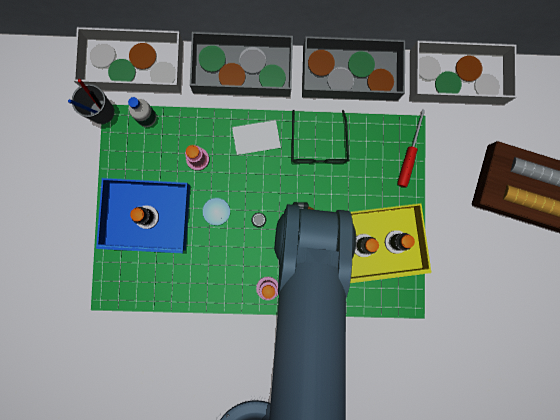

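The views show one plunger in blue, cap at (138,215), and two in yellow, at (370,243) and (407,241), all upright. Bystanders look unmoved, the pink look-alikes are where they were, and the gripper is free. Handing in.

```bash
python3 -c "
from cell import robot
print(robot.job_done())"
```

```text
the job is handed in; nothing more can be done
None
```

I felt all three black plungers, put the weak one in the blue bin and the two stiff ones in the yellow bin, and handed the job in at about 38 s. No verdict was reported.

| Plunger (start x, y in m) | Force at about 8 mm of cap travel | Result | Bin |
|---|---|---|---|
| (0.455, 0.103) | 9.3 N | stiff | yellow |
| (0.609, -0.010) | 10.3 N | stiff | yellow |
| (0.448, -0.100) | 2.9 N | weak | blue |

- **Last checks that passed:**
  - All three stand upright on the bin floors with cap tops at about 104 mm. Their offsets from the bin centres are about (-1, -2) mm in blue and (-1, -38) and (-1, +42) mm in yellow.
  - The wrist force read 11 N or less at each set-down reading.
  - The gripper ended empty and touching nothing. By eye, the bystanders and the pink look-alikes had not moved.
- **What disagreed:** the fingertips sat about 29 mm further back than the text says relative to the reported TCP. The side and wrist cameras both showed this, and the height of first contact confirmed it. I set all grasp and press heights from the cameras.
- **Not confirmed:** in the last side view the gripper hid the plungers in the yellow bin, so their final positions come from the top camera alone.

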